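Refit, set and clamp the end stop of an assembly fixture

TASK

The blue end stop of the assembly fixture has been taken out and lies on its side on the desk. Stand it up, set it between the fixture's two rails with its slotted foot towards the loosened clamp, and slide the foot in under the clamp disc, slot astride the stud, until the flat front face of the stop is level with the red line across the rails. Then turn the clamp lever clockwise all the way to lock the stop there, and leave the solder spool, the flux bottle and the wrench where they are.

Things in the scene. Friction and masses are not known exactly. Their poses are not given: they have to be found in the camera images.
- stop_center (a point): Centre of the upright plate of the end stop, a loose blue L-bracket, 0.22 kg. Own axes: x from its flat front face towards the tail of its foot, y across the width, z up when it stands. Upright 10 (x) x 55 (y) x 72 (z) mm. From here the front face is 5 mm along -x, the underside 36 mm along -z. At the start it lies on its side: y points down, z lies level, it is 55 mm high.
- stop: The same end stop; origin at mid-width of the lower edge of the front face. Foot 85 (x, counted from the front face) x 55 (y) x 8 (z) mm with a 18 mm wide slot on its middle line, open at the tail, that begins 40 mm behind the front face. A 9 mm thick gusset on the middle line braces the back of the upright; above 36 mm the upright is clear.
- stop_face (a point): Middle of the lower edge of the stop's front face (the stop's origin): the edge to bring level with the red line. Axes as the stop's.
- stop_tail (a point): Middle of the tail of the stop's foot, at its underside, 85 mm along x from the front face. Axes as the stop's.
- fixture: Assembly fixture, fixed to the desk: aluminium plate 210 (x) x 112 (y) x 12 (z) mm, origin on the desk, x along the rails towards the clamp, z up; plate from x = -110 to +100 mm. Two rails 13 mm wide, 7 mm high on the plate, from x = -70 to +100; the channel between them is 62 mm wide (y -31 to +31). Black end block across it at x = -107 to -89, 42 mm high over the desk.
- clamp_stud (a point): Foot of the 10 mm clamp stud on the channel floor, 12 mm over the desk, at x = +60 mm, y = 0 of the fixture; axes the same. The stop can be lowered into the channel where its tail is over 20 mm short of the stud's centre. A thin back fence along the fixture's -y side (x -107 to +28, y -46 to -54) is 110 mm high over the desk.
- clamp_disc: Steel clamp disc round the stud, 34 mm diameter, 4 mm thick; origin at the centre of its underside. Loosened, the underside is 11 mm over the channel floor (3 mm over the 8 mm foot); the lever drives it down by 3.8 mm, evenly with its angle, so that it presses on the foot near the end of its turn.
- clamp_lever (a joint): Lever angle in rad: at 0 fully open, pointing along the fixture's +y; turns clockwise (from above) about the stud to its end at 1.47, pointing along the fixture's +x. Starts at 0 to 0.3 and stays where it is left; it takes about 0.2 Nm, and up to about 0.4 Nm at the end, where the disc presses on the foot.
- lever_tip (a point): Point on the axis of the black lever handle, 66 mm out from the stud's axis, 63 mm over the desk; its y axis points outwards along the lever. The handle is a 12 mm round bar here and rises outwards: its axis is 58 mm over the desk at 48 mm out, 65 mm at its end 78 mm out. The hub round the stud is 25 mm in diameter, its top 51 mm over the desk.
- mark_line (a point): Middle of the red set line, at channel floor height, half-way between the rails; axes as the fixture's. The line is a 3 mm wide red strip across the top of both rails (19 mm over the desk), 53 to 71 mm before the stud's centre.
- solder_spool: Bystander: white solder spool, 56 mm diameter, 32 mm high, origin under its centre.
- flux_bottle: Bystander: small white flux bottle with a red nozzle, 35 mm diameter, 94 mm high, origin under its centre.
- wrench_8: Bystander: small steel wrench lying flat, 14 x 90 x 4 mm, origin under its centre.

How it is judged:
By the outcome, as a careful person would: the job done as asked, in the order asked, and still so for the second after the job is handed in, with the robot touching nothing.
It also fails if it takes over 69 s, if anything falls off the work surface, if the arm or the gripper's body presses on something with over 40 N, if the wrist force passes 120 N, or if a joint passes its speed limit or range.

ROBOT

A 7-joint arm with a two-finger parallel gripper is mounted at the origin on a cart in front of the work surface, level with it; the furniture and walls round the work are solid. World frame = base frame: x ahead of the robot, y to its left, z up, the work surface at z = 0. Lengths are in m, angles in degrees, forces in N, time in s.
With the tool pointing down it reaches from about 0.4 to 0.85 m from the base axis. Payload 10.4 kg.
Tool frame: the origin (TCP) lies between the finger pads; the fingertips stand 8 mm ahead of it and the grasp point (between the pads) lies 11 mm behind it (bot.tip_reach is the distance from the TCP to the fingertips, in m); z points along the fingers, y is the line along which they close (so a half turn about z gives the same grasp; the last joint's range is limited). The gripper opens to 87 mm and grips with 3 to 60 N. Pads are 19 mm wide; open, the fingers measure 117 mm over their backs; the gripper's body (75 mm by 190 mm) begins 51 mm behind the grasp point.
Start: joints at [71.184, 19.034, -3.707, 83.658, 1.238, 77.344, -5.071], TCP at [0.188, -0.596, 0.231] pointing down, gripper open.
Joint ranges: [-148.97, 148.97], [-28.65, 121.19], [-84.17, 76.75], [9.2, 138.47], [-72.65, 252.65], [3.7, 117.97], [-149.18, 149.18]. Speed limits (degrees/s): [127.2, 127.2, 159.86, 159.86, 180, 180, 180].

INTERFACE

Orientations are given as [roll, pitch, yaw] about the fixed x, y, z axes, in that order (R = Rz(yaw) Ry(pitch) Rx(roll)).
In Python, from station import bot, solver, get_state, optics gives the robot as it stands. Calls block until the motion is done:
- bot.goto(position, orientation): joint-space move of the TCP to a pose.
- bot.movel(position, frame=None, velocity=0.15): straight line of the TCP; frame=None keeps the orientation; velocity is the mean speed in m/s.
- bot.move_j(angles): joint-space move.
- bot.ungrasp() and bot.close_gripper(grip_force=None): open the fingers fully, or close them until they stop; grip_force is the grip in N (None keeps the last).
- bot.dwell(seconds).
- solver.inverse_kinematics(position, orientation): joint angles nearest the present ones, or None.
- get_state(): the state.
- optics.read_camera(name): name is "scene" or "top"; returns the picture (400x640x3 uint8, red, green, blue); there is no depth.
- optics.calibration(name): a dict with "mtx" (3x3 intrinsics, pixels), "origin" and "attitude" of the camera in the world. Camera axes: x right, y down, z forward; pixel columns grow to the right and rows downward; lengths in m; the calibration is good to about 2 mm. A picture is of the moment at which its call begins. calibration takes no time and is no camera call.
A pose or a line that the arm cannot do raises bot.PlanningError and nothing moves.
- bot.close_job(): hands the job in; it is judged then, once.
The state is a dict: "t": time; "qpos": joint angles; "qd": joint speeds; "tau": joint torques, N m; "tcp_pos": TCP position; "ee_rot": TCP orientation; "force": force on the tool from outside, world axes, zero at the start; "torque": the same for the moment, N m; "gripper_width": finger opening in m; "grasp_force": force on a finger pad.
Only numpy, scipy, OpenCV 4.12 (cv2) and the standard library are available. Lean on these libraries where they do the work, as an engineer would, in place of code of your own. Each camera call takes 0.05 s, during which the arm holds its last target. There are 200 camera calls.

## Working session

There is one attempt and no reset: what is moved stays moved. The work goes in short steps, each a Python script; the robot and the scene stay as the last script left them, time stands still between calls to the robot, and variables do not carry over. Pictures are saved under pics/ and viewed, at most 14 in all, crops included, and the job is handed in when it is done.

```bash
mkdir -p pics; ls; python3 - <<'E'
from station import bot,solver,get_state,optics
import cv2,numpy as np
for n in("scene","top"):
    im=optics.read_camera(n); cv2.imwrite(f"pics/{n}0.png",im[:,:,::-1])
    print(n,optics.calibration(n))
s=get_state();print(s)
E
```

```text
pics
scene {'mtx': array([[401.59449906,   0.        , 316.05272535],
       [  0.        , 401.59449906, 195.50907438],
       [  0.        ,   0.        ,   1.        ]]), 'origin': array([-0.05961073,  0.73011564,  0.50643034]), 'attitude': array([-116.8626607 ,   -0.30347085, -130.81888523])}
top {'mtx': array([[413.39399994,   0.        , 318.16581883],
       [  0.        , 413.39399994, 199.0487935 ],
       [  0.        ,   0.        ,   1.        ]]), 'origin': array([0.44793061, 0.15660632, 0.95103065]), 'attitude': array([-174.05537425,    1.88787851,  -91.53158672])}
{'t': 0.1, 'qpos': array([71.18328921, 19.0667925 , -3.70582153, 83.69976058,  1.23841047,
       77.34364867, -5.07071114]), 'qd': array([ 0.08332439, -0.17500949,  0.04445403, -0.15846272, -0.0397239 ,
        0.02827011, -0.0350954 ]), 'tau': array([ 9.93819558e-04, -6.24544716e+01,  2.44159723e-02, -3.90716028e+01,
       -6.15071738e-02,  3.65333073e-02,  2.35732722e-05]), 'tcp_pos': array([ 0.18805064, -0.59569599,  0.2298624 ]), 'ee_rot': array([-1.79929793e+02,  4.37577279e-03,  1.75219014e+01]), 'force': array([ 0.61087025, -0.16913178, -0.07581879]), 'torque': array([-0.00345229, -0.017977  , -0.0076557 ]), 'grasp_force': 0.0, 'gripper_width': 0.08717704298696942}
```

View pics/scene0.png

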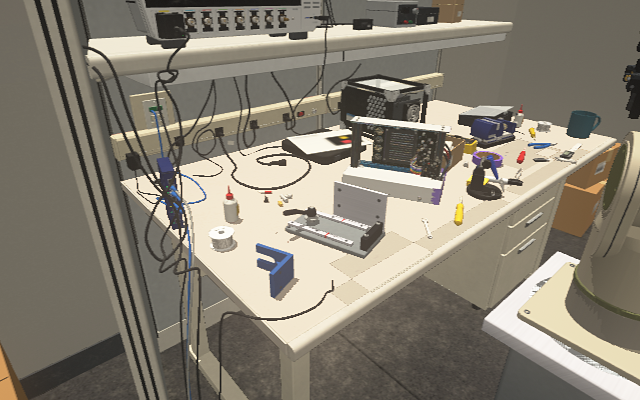

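View pics/top0.png

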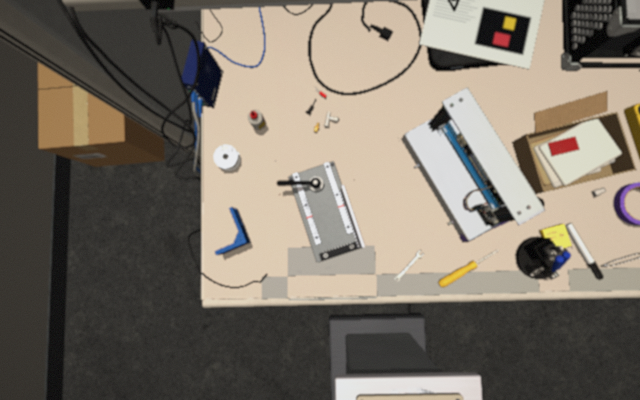

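The scene view shows the stop lying at about (272,268) and the fixture at about (340,220). In the top view the stop is at (235,232) and the fixture at (325,210), with the lever pointing left. Next I'll enlarge both.

```bash
python3 - <<'E'
import cv2
def crop(n,x,y,w,h,k,o):
    im=cv2.imread(f"pics/{n}0.png")[y:y+h,x:x+w]
    im=cv2.resize(im,None,fx=k,fy=k,interpolation=cv2.INTER_CUBIC)
    for c in range(0,w,10): cv2.putText(im,str(x+c),(c*k,8),0,.3,(0,0,255) if c%20==0 else (0,0,255),1) if c%20==0 else 0; cv2.line(im,(c*k,10),(c*k,14),(0,0,255),1)
    for r in range(0,h,10): cv2.putText(im,str(y+r),(0,r*k+4),0,.3,(0,0,255),1)
    cv2.imwrite(f"pics/{o}.png",im)
crop("top",208,155,160,115,5,"topc")
crop("scene",235,175,158,118,5,"scenec")
E
```

```text
(no output)
```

View pics/topc.png

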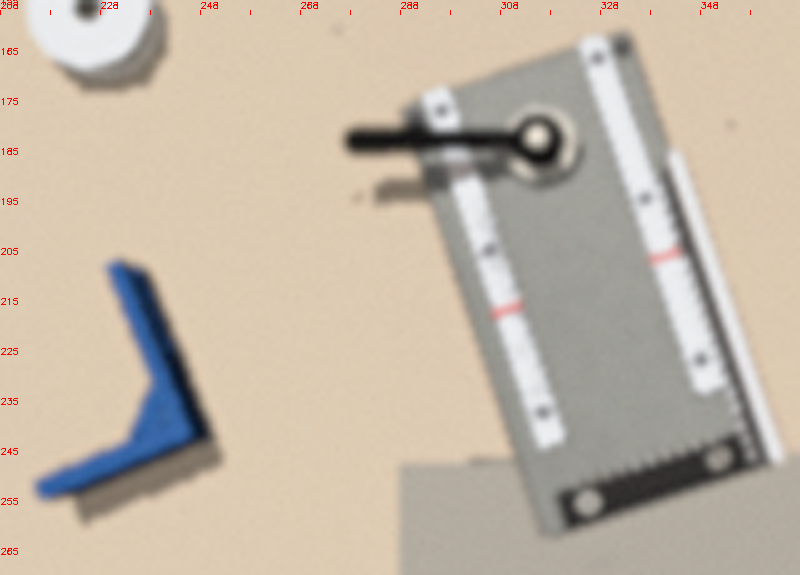

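View pics/scenec.png

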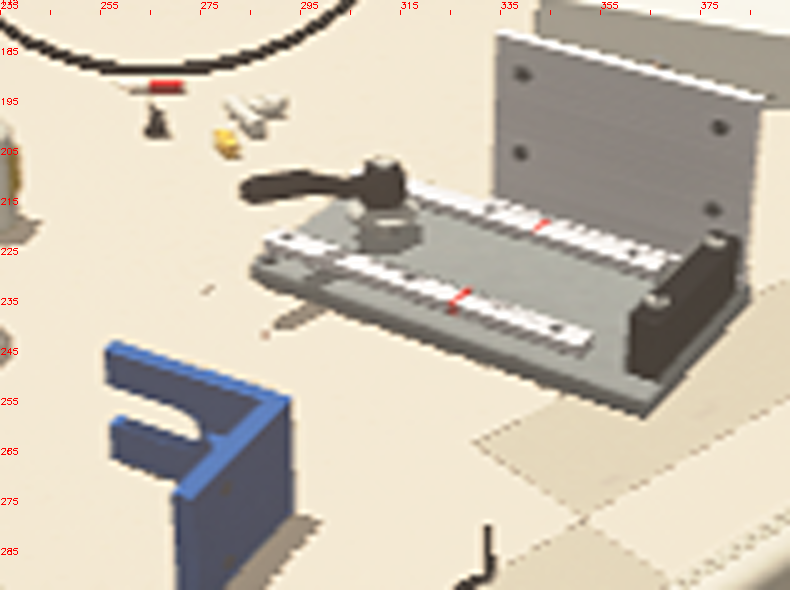

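The crops show the stop resting with its foot running up-left from corner (194,440) in the top crop. The red line is at (507,311) and (666,257), and the stud is at (539,135). I'll fit both poses from the two views together.

```bash
cat > h.py <<'E'
import numpy as np
from scipy.spatial.transform import Rotation as R
from station import bot,solver,get_state,optics
CAL={n:optics.calibration(n) for n in("top","scene")}
def proj(n,P):
    c=CAL[n]; Rc=R.from_euler('xyz',c["attitude"],degrees=True).as_matrix()
    p=(np.atleast_2d(P)-c["origin"])@Rc
    q=p@c["mtx"].T; return q[:,:2]/q[:,2:]
OFF={"top":(208,155),"scene":(235,175)}
def px(n,u): return (np.array(u)+.5)/5-.5+OFF[n]
E
cat > fit.py <<'E'
from h import *
from scipy.optimize import least_squares
def rz(a): return R.from_euler('z',a).as_matrix()
# fixture: params x,y,yaw,z,red
F=[("top",(540,450),(-70,44,19)),("top",(565,441),(-70,31,19)),("top",(697,394),(-70,-31,19)),("top",(727,384),(-70,-44,19)),
("top",(422,92),(100,44,19)),("top",(449,86),(100,31,19)),("top",(578,40),(100,-31,19)),("top",(605,33),(100,-44,19)),
("scene",(592,335),(-70,31,19)),("scene",(643,408),(-110,56,12)),("scene",(748,290),(-110,-56,12)),("scene",(252,265),(100,56,12)),
("top",(507,311),(None,37.5,19)),("top",(666,257),(None,-37.5,19)),("scene",(461,297),(None,37.5,19)),("scene",(542,224),(None,-37.5,19))]
def rf(p,raw=False):
    r=[]
    for n,u,q in F:
        q=np.array([p[4]*1e3 if q[0] is None else q[0],q[1],q[2]])/1e3
        r.append(proj(n,rz(p[2])@q+[p[0],p[1],p[3]])[0]-px(n,u))
    return np.array(r) if raw else np.ravel(r)
f=least_squares(rf,[.45,.17,.3,0,0],loss='soft_l1',x_scale=[.1,.1,.3,.01,.01])
print("fixture",f.x,np.degrees(f.x[2]));print(rf(f.x,True).round(1).tolist())
# stop lying, top face
S=[("top",(195,440),(0,0)),("top",(125,266),(85,0)),("top",(108,267),(85,8)),("top",(42,497),(0,72)),("top",(37,485),(10,72)),
("scene",(290,398),(0,0)),("scene",(115,342),(85,0)),("scene",(106,350),(85,8)),("scene",(190,495),(0,72)),("scene",(175,490),(10,72))]
def rs(p,raw=False):
    r=[proj(n,rz(p[2])@np.array([q[0]/1e3,q[1]/1e3,0])+[p[0],p[1],p[3]])[0]-px(n,u) for n,u,q in S]
    return np.array(r) if raw else np.ravel(r)
s=least_squares(rs,[.37,.36,.5,.055],loss='soft_l1',x_scale=[.1,.1,.3,.01])
print("stop",s.x,np.degrees(s.x[2]));print(rs(s.x,True).round(1).tolist())
# lever angle: tip end & handle from both views
def rl(p,raw=False):
    c=np.array([.06,0,0]); r=[]
    for n,u,d,z in [("top",(348,139),78,65),("scene",(243,190),78,65),("top",(539,139),0,51)]:
        q=c+np.array([np.sin(p[0])*d/1e3,np.cos(p[0])*d/1e3,z/1e3])
        r.append(proj(n,rz(f.x[2])@q+[f.x[0],f.x[1],f.x[3]])[0]-px(n,u))
    return np.array(r) if raw else np.ravel(r)
l=least_squares(rl,[.1]);print("lever",l.x,rl(l.x,True).round(1).tolist())
E
python3 fit.py
```

```text
fixture [ 0.52410746  0.17188002  0.29254708 -0.00226477 -0.00683154] 16.761712902090117
[[-0.2, -0.5], [0.2, -0.5], [0.0, 0.2], [-0.5, 0.4], [0.2, 0.3], [0.1, -0.3], [-0.0, 0.4], [-0.0, 0.0], [-0.3, 0.0], [0.6, -0.6], [1.1, -0.7], [-1.2, -0.2], [0.4, -0.2], [-0.0, 0.1], [-0.2, 0.6], [-0.3, 1.1]]
stop [0.45213676 0.34125028 0.37006727 0.05442713] 21.203292442718563
[[0.1, -0.2], [-0.1, -1.3], [-0.1, -0.1], [0.1, 1.3], [-0.6, -0.6], [1.4, -0.1], [0.2, -0.6], [-0.3, -0.2], [0.8, 1.0], [-0.8, 0.4]]
lever [0.29833962] [[2.0, -0.8], [1.1, 0.4], [-0.1, -0.8]]
```

Heights and residuals agree. The fence rules out carrying the stop into the channel with the first grasp. So I'll grasp it at a 45° tilt, roll it upright on the desk, then regrasp from above. First I'll check reachability.

```bash
cat >> h.py <<'E'
FX,FY,FA,RED=.5241,.1719,.2925,-.0068
def fw(x,y,z): return np.array([FX+np.cos(FA)*x-np.sin(FA)*y,FY+np.sin(FA)*x+np.cos(FA)*y,z])
def lying(a):  # stop axes as columns
    c,s=np.cos(a),np.sin(a); return np.array([[c,0,-s],[s,0,c],[0,-1,0]])
def standing(a): return R.from_euler('z',a).as_matrix()
def tool(Rs,o,g,th,sg):
    """TCP pose gripping stop point g (stop frame), tool z=(y cos th - z sin th), tool y = sg*stop x"""
    z=np.array([0,np.cos(th),-np.sin(th)]); y=np.array([sg,0,0]); x=np.cross(y,z)
    M=Rs@np.column_stack([x,y,z]); p=np.asarray(o)+Rs@np.asarray(g)
    return p+M[:,2]*.011, R.from_matrix(M).as_euler('xyz',degrees=True)
SA=.370; SO=np.array([.4521,.3413,.0275])
E
python3 - <<'E'
from h import *
print(SO+lying(SA)@[0,0,.072])
for th in (35,45,55):
  for sg in (1,-1):
    g=[.005,0,.056]; t=np.radians(th)
    p,e=tool(lying(SA),SO,g,t,sg); up=np.array([0,0,.1])
    q=[solver.inverse_kinematics(p,e), solver.inverse_kinematics(p+up,e)]
    print(th,sg,"lie",[None if k is None else np.round(k) for k in q])
    for da in (-40,-20,0,20,40,60):
      a=SA+np.radians(da); c=np.array([.44,.34,0])
      p,e=tool(standing(a),c,g,t,sg)
      k=solver.inverse_kinematics(p,e); k2=solver.inverse_kinematics(p+up,e)
      print("   st",da,None if k is None else np.round(k),k2 is not None)
E
```

```text
[0.42606369 0.40842757 0.0275    ]
35 1 lie [array([-18.,  66., -72.,  84.,  74., 110., -73.]), array([-18.,  56., -72.,  82.,  66., 112., -68.])]
   st -40 [-80.  43.  66. 137. 242.  76.  47.] False
   st -20 [ 29.  36. -48. 120. -54.  36.  36.] True
   st 0 [ 24.  44. -46. 107. -32.  52.  29.] True
   st 20 [ 20.  54. -51.  92. -14.  68.  25.] True
   st 40 [ 11.  60. -51.  79.  -4.  85.  29.] True
   st 60 [  1.  66. -52.  67.   5. 101.  36.] True
35 -1 lie [array([-18.,  66., -72.,  84.,  74., 110., 107.]), array([-18.,  56., -72.,  82.,  66., 112., 112.])]
   st -40 [ -80.   43.   66.  137.  242.   76. -133.] False
   st -20 [  18.   31.  -36.  121.  -64.   41. -138.] True
   st 0 [  15.   39.  -34.  107.  -42.   56. -144.] True
   st 20 [  11.   47.  -37.   93.  -26.   71. -146.] True
   st 40 [   6.   56.  -42.   79.  -11.   86. -146.] True
   st 60 [  -0.   64.  -48.   68.    2.  101. -142.] True
45 1 lie [array([-27.,  64., -61.,  80.,  71., 113., -73.]), array([-27.,  55., -61.,  79.,  64., 116., -67.])]
   st -40 [ 28.  23. -55. 129. -66.  16.  23.] True
   st -20 [ 26.  3
[... 862 characters left out ...]
t -20 [ 21.  27. -51. 117. -22.  33.  -6.] True
   st 0 [ 24.  38. -57. 107.  -5.  47.  -1.] True
   st 20 [ 16.  42. -52.  97.  -3.  61.  13.] True
   st 40 [ 10.  49. -53.  88.   6.  74.  22.] True
   st 60 [  3.  53. -53.  80.  13.  86.  33.] True
55 -1 lie [array([-36.,  64., -49.,  76.,  67., 115., 109.]), array([-42.,  51., -38.,  76.,  56., 114., 117.])]
   st -40 [ 35.  29. -70. 125.   9.  18. 127.] False
   st -20 [ 41.  51. -80. 116.  31.  37. 133.] False
   st 0 [ -58.   30.   43.  111.  -63.   67. -140.] True
   st 20 [ -48.   34.   31.  101.  -51.   74. -132.] True
   st 40 [ -49.   40.   31.   92.  -45.   84. -121.] True
   st 60 [   3.   53.  -53.   80.   13.   86. -147.] True
```

```bash
cat > a1.py <<'E'
from h import *
def st(m):
    s=get_state();print(m,round(s["t"],1),s["tcp_pos"].round(4),s["ee_rot"].round(1),"F",s["force"].round(1),"w",round(s["gripper_width"],4),round(s["grasp_force"],1))
g=[.005,0,.058]; th=np.pi/4
p,e=tool(lying(SA),SO,g,th,1)
z=R.from_euler('xyz',e,degrees=True).as_matrix()[:,2]
bot.goto([.40,-.30,.42],[180,0,-10]); st("via")
bot.goto(p-z*.15+[0,0,.03],e); st("pre")
bot.movel(p-z*.06,e); bot.movel(p,e,velocity=.08); st("at")
bot.close_gripper(30); st("grip")
bot.movel(p+[0,0,.10],e); st("up")
import cv2; cv2.imwrite("pics/s1.png",cv2.resize(optics.read_camera("scene")[130:330,180:440,::-1],None,fx=3,fy=3))
E
python3 a1.py
```

```text
via 1.6 [ 0.3994 -0.3009  0.4194] [-1.80e+02  1.00e-01 -1.01e+01] F [-0.3 -0.1 -0.9] w 0.087 0.0
pre 4.6 [0.4015 0.4881 0.1563] [179.9  45.  111. ] F [-0.4 -0.2 -0.1] w 0.0864 0.0
at 6.4 [0.4385 0.3904 0.02  ] [180.   45.  111.2] F [ 0.4 -0.3  0.8] w 0.087 0.0
grip 7.6 [0.4387 0.39   0.0197] [180.   45.  111.2] F [1.2 0.9 0.6] w 0.0099 30.0
up 8.4 [0.4384 0.3896 0.1188] [-179.9   45.   111.3] F [-0.5 -0.8 -2.5] w 0.0096 30.0
```

```bash
cat > a2.py <<'E'
from h import *
import cv2
def st(m):
    s=get_state();print(m,round(s["t"],1),s["tcp_pos"].round(4),s["ee_rot"].round(1),"F",s["force"].round(1),"w",round(s["gripper_width"],4),round(s["grasp_force"],1))
g=[.005,0,.058]; th=np.pi/4; C=np.array([.43,.34,0])
p,e=tool(standing(SA),C,g,th,1)
bot.goto(p+[0,0,.10],e); st("rolled")
bot.movel(p+[0,0,.006],e); st("low")
for k in range(8):
    bot.movel(p+[0,0,.004-.001*k],e,velocity=.02); s=get_state()
    if s["force"][2]>2: break
st("down")
cv2.imwrite("pics/s2.png",cv2.resize(optics.read_camera("scene")[130:330,180:440,::-1],None,fx=3,fy=3))
E
python3 a2.py
```

```text
rolled 10.0 [0.4309 0.3496 0.1501] [-179.9  -45.   111.3] F [-0.1  1.  -2.5] w 0.0099 30.0
low 10.7 [0.4319 0.3496 0.0565] [180.  -45.  111.3] F [ 0.6 -0.  -2.6] w 0.0101 30.0
down 11.2 [0.4322 0.3493 0.0539] [179.9 -45.  111.2] F [-0.7 -2.5  5.1] w 0.0094 30.0
```

View pics/s2.png

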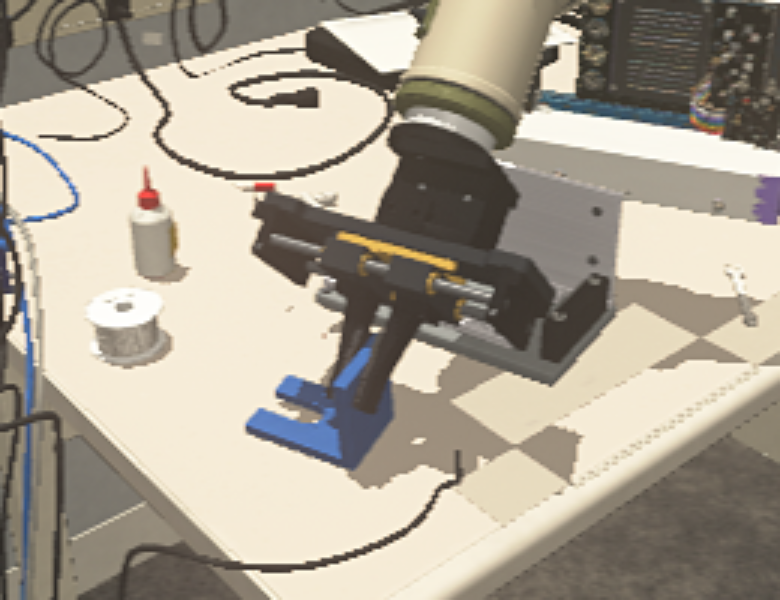

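The stop stands on its foot, held at its upright. I'll release it, retreat and measure it.

```bash
cat > a3.py <<'E'
from h import *
import cv2
bot.ungrasp()
s=get_state(); M=R.from_euler('xyz',s["ee_rot"],degrees=True).as_matrix()
bot.movel(s["tcp_pos"]-M[:,2]*.13)
bot.goto([.44,.20,.25],[180,0,111.2-90])
print(get_state()["t"])
ims=[]
for n,(x,y) in (("top",(205,190)),("scene",(225,215))):
    im=optics.read_camera(n)[y:y+100,x:x+78,::-1]; ims.append(cv2.resize(im,None,fx=5,fy=5,interpolation=cv2.INTER_CUBIC))
o=np.hstack(ims)
for k in range(0,500,50): cv2.putText(o,str(k),(0,k+4),0,.3,(0,0,255),1)
for k in range(0,780,50): cv2.putText(o,str(k),(k,8),0,.3,(0,0,255),1)
cv2.imwrite("pics/s3.png",o)
E
python3 a3.py
```

```text
15.5917
```

View pics/s3.png

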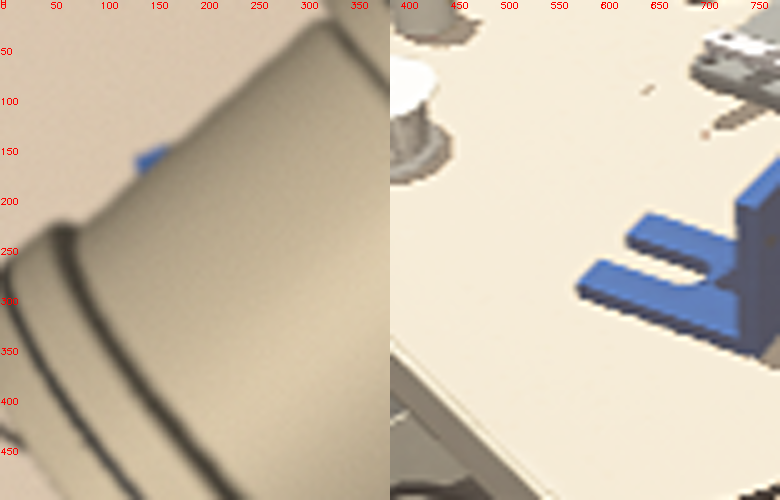

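The scene crop shows it standing upright; the arm hides it from the top camera. I'll fit its pose from the scene corners, with the prong tail at (578,294) and the plate's base corner at (757,355).

```bash
python3 - <<'E'
from h import *
from scipy.optimize import least_squares
S=[((578,294),(85,27.5,0)),((578,287),(85,27.5,8)),((648,212),(85,-27.5,8)),((602,260),(85,9,8)),((626,236),(85,-9,8)),((737,205),(10,27.5,72)),((757,355),(0,27.5,0)),((757,212),(0,27.5,72))]
def r(p):
    return np.ravel([proj("scene",R.from_euler('z',p[2]).as_matrix()@(np.array(q)/1e3)+[p[0],p[1],0])[0]-((np.array(u)-[390,0]+.5)/5-.5+[225,215]) for u,q in S])
f=least_squares(r,[.43,.34,.37],loss='soft_l1',x_scale=[.1,.1,.3]);print(f.x,np.degrees(f.x[2]),r(f.x).reshape(-1,2).round(1).tolist())
# known from the grip: centre-plane of the upright
a=np.radians(21.2);n=np.array([np.cos(a),np.sin(a)]);t=np.array([-n[1],n[0]])
c=f.x[:2]+.005*n; d=c-np.array([.4322,.3493]); print("x diff",d@n,"y rel to tcp",d@t)
E
```

```text
[0.43097914 0.32990289 0.37920538] 21.72686767780902 [[-0.2, 1.1], [-0.5, -0.7], [0.4, -0.0], [-0.1, -0.3], [-0.0, -0.2], [-0.5, -0.5], [0.8, 1.9], [0.2, -0.4]]
x diff -0.0031527122114140475 y rel to tcp -0.017642894541268307
```

The offset is about 10 mm more than expected, which fits the stop having tilted in the grip and then settled flat. I'll get a clear top view to confirm.

```bash
python3 - <<'E'
from h import *
import cv2
bot.goto([.45,-.12,.35],[180,0,10]); print(get_state()["t"])
x,y=205,190
o=cv2.resize(optics.read_camera("top")[y:y+80,x:x+80,::-1],None,fx=7,fy=7,interpolation=cv2.INTER_CUBIC)
for k in range(0,560,50): cv2.putText(o,str(k),(0,k+4),0,.3,(0,0,255),1);cv2.putText(o,str(k),(k,8),0,.3,(0,0,255),1)
cv2.imwrite("pics/s4.png",o)
E
```

```text
16.9583
```

View pics/s4.png

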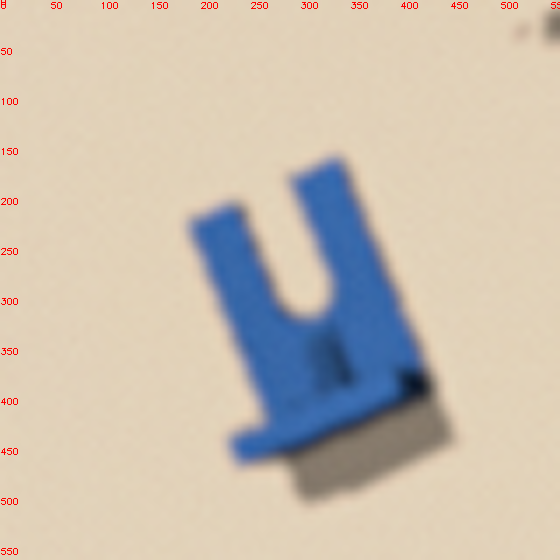

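The top view shows the stop clear. The tail corners are at (188,222), (240,203), (290,178) and (342,155), and the upright's top runs from (238,464) to (402,398).

```bash
python3 - <<'E'
from h import *
from scipy.optimize import least_squares
S=[((188,222),(85,27.5,8)),((240,203),(85,9,8)),((290,178),(85,-9,8)),((342,155),(85,-27.5,8)),((238,464),(0,27.5,72)),((230,440),(10,27.5,72)),((402,398),(0,-27.5,72))]
def r(p):
    return np.ravel([proj("top",R.from_euler('z',p[2]).as_matrix()@(np.array(q)/1e3)+[p[0],p[1],0])[0]-((np.array(u)+.5)/7-.5+[205,190]) for u,q in S])
f=least_squares(r,[.43,.34,.37],loss='soft_l1',x_scale=[.1,.1,.3]);print(f.x,np.degrees(f.x[2]),r(f.x).reshape(-1,2).round(1).tolist())
a=f.x[2];n=np.array([np.cos(a),np.sin(a)]);t=np.array([-n[1],n[0]])
c=f.x[:2]+.005*n; d=c-np.array([.4322,.3493]); print("x diff",d@n,"y rel to tcp",d@t,c)
for sg in (1,-1):
    M=np.column_stack([sg*np.array([-np.sin(a),np.cos(a),0])*-1,sg*np.r_[n,0],[0,0,-1]])
    M[:,0]=np.cross(M[:,1],M[:,2]); e=R.from_matrix(M).as_euler('xyz',degrees=True)
    for P in ([*c,.06],fw(RED+.005,0,.08),fw(-.045,0,.12)): print(sg,e,np.round(solver.inverse_kinematics(P,e)))
E
```

```text
[0.43268753 0.32941594 0.37285781] 21.363178947689494 [[-0.1, -0.1], [-0.1, -0.5], [-0.0, 0.0], [-0.0, 0.1], [0.1, 0.7], [-0.5, -0.2], [0.6, 0.0]]
x diff -0.0017893026219040018 y rel to tcp -0.018695426162050017 [0.43734398 0.33123733]
1 [180.           0.         111.36317895] [ 13.  40. -71. 103.  41.  68. -50.]
1 [180.           0.         111.36317895] [ 36.  47. -81. 102.  48.  75. -35.]
1 [180.           0.         111.36317895] [ 36.  25. -71. 106.  26.  67. -22.]
-1 [-180.            0.          -68.63682105] [ 13.  40. -71. 103.  41.  68. 130.]
-1 [-180.            0.          -68.63682105] [ -78.   38.   73.  108.  -41.   66. -149.]AttributeError: 'NoneType' object has no attribute 'rint'

The above exception was the direct cause of the following exception:

Traceback (most recent call last):
TypeError: loop of ufunc does not support argument 0 of type NoneType which has no callable rint method
```

```bash
cat > a4.py <<'E'
from h import *
import cv2
def st(m):
    s=get_state();print(m,round(s["t"],1),s["tcp_pos"].round(4),s["ee_rot"].round(1),"F",s["force"].round(1),"w",round(s["gripper_width"],4),round(s["grasp_force"],1)); return s
c=np.array([.4383,.3316]); e=[180,0,111.3]; ef=[180,0,90+np.degrees(FA)]
bot.goto([*c,.15],e); bot.movel([*c,.053],velocity=.12); st("at")
bot.close_gripper(45); st("grip")
bot.movel([*c,.053+.075]); st("lift")
P=fw(-.045,0,0)
bot.goto(P+[0,0,.128],ef); st("over")
bot.movel(P+[0,0,.053+.026]); s=st("hover"); f0=s["force"][2]
for k in range(1,20):
    bot.movel(P+[0,0,.079-.001*k],ef,velocity=.03); s=get_state()
    if s["force"][2]-f0>4: break
st("down")
cv2.imwrite("pics/s5.png",cv2.resize(optics.read_camera("scene")[150:270,250:410,::-1],None,fx=5,fy=5,interpolation=cv2.INTER_CUBIC))
E
python3 a4.py
```

```text
at 19.8 [0.4386 0.332  0.0537] [179.9  -0.  111.3] F [-0.8  0.9  0.6] w 0.0872 0.0
grip 21.0 [0.4383 0.3316 0.053 ] [180.   -0.  111.3] F [-0.6  0.9 -0.8] w 0.0096 45.0
lift 21.6 [0.4382 0.331  0.1273] [-180.     0.   111.3] F [-0.4  0.1 -2.5] w 0.0097 45.0
over 22.4 [0.4806 0.1588 0.1274] [-180.    -0.   106.7] F [-0.8  0.1 -3.2] w 0.0096 45.0
hover 22.9 [0.4807 0.1601 0.0792] [-180.    -0.   106.9] F [-0.2 -0.5 -2.5] w 0.0097 45.0
down 26.6 [0.4811 0.159  0.0649] [-1.800e+02  1.000e-01  1.068e+02] F [-5.6 -2.5 12.9] w 0.0092 45.0
```

View pics/s5.png

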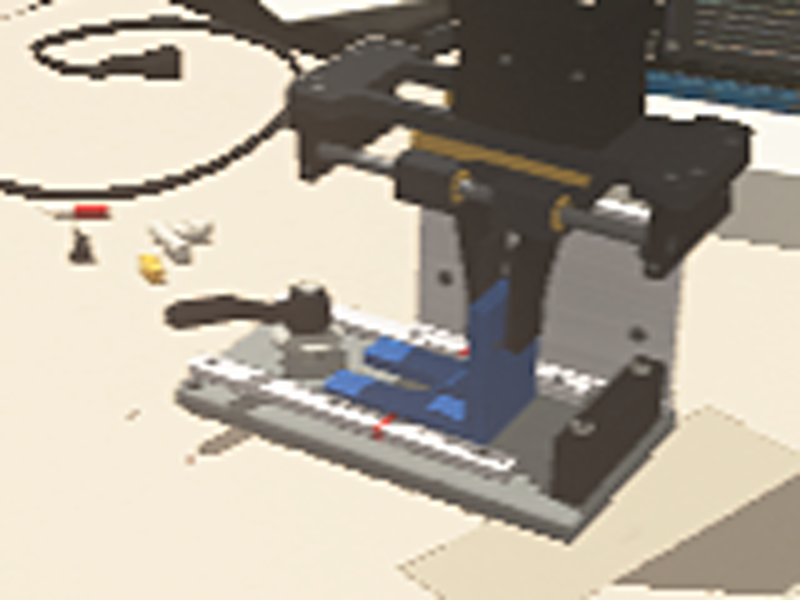

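The stop sits in the channel between the rails, 12 mm over the desk, with its foot pointing at the stud. I'll slide it to just short of the line, watching the force, and then measure.

```bash
cat > a5.py <<'E'
from h import *
import cv2
def st(m):
    s=get_state();print(m,round(s["t"],1),s["tcp_pos"].round(4),s["ee_rot"].round(1),"F",s["force"].round(1),"w",round(s["gripper_width"],4)); return s
ef=[180,0,90+np.degrees(FA)]
bot.movel(fw(-.045,0,.0657),ef,velocity=.02); st("up")
for x in (-.03,-.015,-.003):
    bot.movel(fw(x,0,.0657),ef,velocity=.03); s=st(x)
    if np.hypot(*s["force"][:2])>20: break
ims=[]
for n,(x,y,w,h) in (("top",(275,170,80,60)),("scene",(310,195,80,60))):
    ims.append(cv2.resize(optics.read_camera(n)[y:y+h,x:x+w,::-1],None,fx=7 if n=="scene" else 3,fy=7 if n=="scene" else 3,interpolation=cv2.INTER_CUBIC))
o=np.zeros((420,800,3),np.uint8); o[:,:560]=ims[1]; o[:180,560:]=ims[0]
for k in range(0,560,50): cv2.putText(o,str(k),(0,k+4),0,.3,(0,0,255),1);cv2.putText(o,str(k),(k,8),0,.3,(0,0,255),1)
cv2.imwrite("pics/s6.png",o)
E
python3 a5.py
```

```text
up 26.9 [0.481  0.1589 0.0656] [180.    0.  106.8] F [ 0.  -0.5 -2.2] w 0.0098
-0.03 27.6 [0.4952 0.1634 0.0656] [-180.    -0.   106.8] F [ 0.9  0.4 -2.8] w 0.0092
-0.015 28.2 [0.5096 0.1677 0.0656] [-180.    -0.   106.8] F [-0.5  0.2 -1.9] w 0.0095
-0.003 28.8 [0.5212 0.1711 0.0656] [-180.    -0.   106.8] F [-0.3  0.7 -1.5] w 0.0098
```

View pics/s6.png

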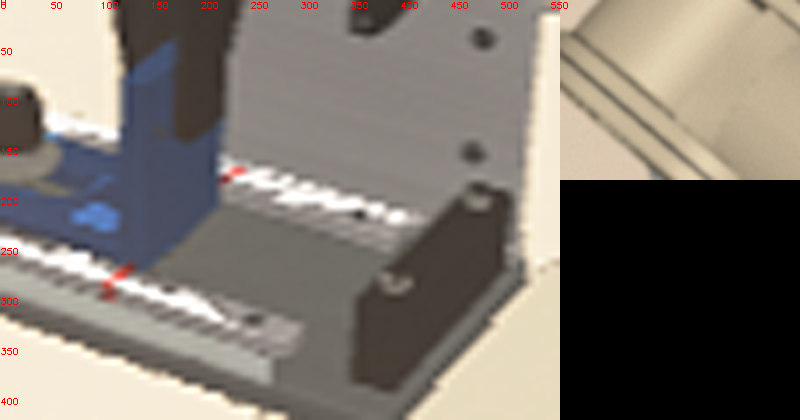

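The slide is free, with no contact force. In the scene crop the far vertical edge of the front face is at u≈219. The red line is at (120,277) on the near rail and (234,176) on the far one. I'll compare these in the same image.

```bash
python3 - <<'E'
from h import *
import cv2
def c(P): return (proj("scene",P)-[310,195]+.5)*7-.5
for r in(-.0068,): print("red pred",c(fw(r,.0375,.019)),c(fw(r,-.0375,.019)))
for x in (-.012,-.008,-.004): print(x,"far edge z.03,.05",c(fw(x,-.0275,.03)),c(fw(x,-.0275,.05)),"near bottom",c(fw(x,.0275,.019)), "near top",c(fw(x,.0275,.084)),c(fw(x+.01,.0275,.084)))
im=optics.read_camera("scene")[195:255,310:390].astype(int)
for v in (17,19,21,23,25): print(v,[tuple(k) for k in im[v,17:36]])
m=(im[:,:,0]>150)&(im[:,:,1]<130)
v,u=np.nonzero(m); w=im[v,u,0]-im[v,u,1]
for s in (u<25,u>=25): print("red",(np.average(u[s],weights=w[s])+.5)*7-.5,(np.average(v[s],weights=w[s])+.5)*7-.5,s.sum())
E
```

```text
red pred [[119.46729674 274.01398217]] [[232.26495328 175.55175156]]
-0.012 far edge z.03,.05 [[232.50990643 164.18146504]] [[234.62369363 112.39212122]] near bottom [[149.06398666 264.81124148]] near top [[153.60344717  89.01565309]] [[126.32728892  80.78580608]]
-0.008 far edge z.03,.05 [[222.1639562  160.95706566]] [[224.17431004 109.24146124]] near bottom [[138.47897525 261.24877709]] near top [[142.65779399  85.71309669]] [[115.49849632  77.51850921]]
-0.004 far edge z.03,.05 [[211.85933583 157.74554705]] [[213.76706878 106.10350785]] near bottom [[127.93793206 257.70111052]] near top [[131.75911099  82.42471227]] [[104.7159245   74.26515822]]
17 [(np.int64(124), np.int64(124), np.int64(127)), (np.int64(65), np.int64(72), np.int64(93)), (np.int64(71), np.int64(77), np.int64(98)), (np.int64(72), np.int64(77), np.int64(97)), (np.int64(72), np.int64(76), np.int64(95)), (np.int64(72), np.int64(76), np.int64(94)), (np.int64(72), np.int64(77), np.int64(95)), (np.int64(70), np.int64(69), np.int64(82)), (np.int64(70), np.int64(61), np.int64(53)), (np.int64(67), np.int64(58), np.int64(52
[... 3210 characters left out ...]
np.int64(74), np.int64(78), np.int64(96)), (np.int64(74), np.int64(77), np.int64(97)), (np.int64(72), np.int64(77), np.int64(96)), (np.int64(72), np.int64(78), np.int64(97)), (np.int64(72), np.int64(77), np.int64(96)), (np.int64(72), np.int64(77), np.int64(96)), (np.int64(71), np.int64(76), np.int64(95)), (np.int64(71), np.int64(76), np.int64(96)), (np.int64(66), np.int64(73), np.int64(95)), (np.int64(103), np.int64(73), np.int64(84)), (np.int64(145), np.int64(68), np.int64(63)), (np.int64(230), np.int64(203), np.int64(196)), (np.int64(255), np.int64(255), np.int64(255)), (np.int64(255), np.int64(255), np.int64(254))]
red 115.02641509433961 277.16226415094343 5
red 237.30708661417322 171.0 2
```

```bash
python3 - <<'E'
from h import *
import cv2
for z in (.051,.055,.06): print(z,((proj("scene",fw(.06,0,z))-[235,175]+.5)*5-.5).round(1))
# red strip centroids in the first pictures
for n in("top","scene"):
    im=cv2.imread(f"pics/{n}0.png")[:,:,::-1].astype(float)
    for y in(.0375,-.0375):
        p=proj(n,fw(-.0068,y,.019))[0]; u0,v0=np.round(p).astype(int)
        w=np.clip(im[v0-6:v0+7,u0-6:u0+7,0]-im[v0-6:v0+7,u0-6:u0+7,1]-15,0,None)
        V,U=np.mgrid[v0-6:v0+7,u0-6:u0+7]; c=np.array([(U*w).sum(),(V*w).sum()])/w.sum()
        J=(proj(n,fw(-.0058,y,.019))[0]-p); print(n,y,"px err",(c-p).round(2),"dx mm",((c-p)@J/(J@J)).round(2))
E
```

```text
0.051 [[381.7 161.8]]
0.055 [[381.7 154.4]]
0.06 [[381.6 145.1]]
top 0.0375 px err [-0.47  0.02] dx mm 0.29
top -0.0375 px err [-0.11 -0.39] dx mm 0.92
scene 0.0375 px err [-0.25  0.48] dx mm 0.21
scene -0.0375 px err [ 0.08 -0.15] dx mm -0.07
```

```bash
cat > a6.py <<'E'
from h import *
import cv2
def st(m):
    s=get_state();print(m,round(s["t"],1),s["tcp_pos"].round(4),"F",s["force"].round(1),"w",round(s["gripper_width"],4)); return s
ef=[180,0,90+np.degrees(FA)]
bot.movel(fw(-.0012,0,.0657),ef,velocity=.02)
bot.movel(fw(-.0012,0,.0653),ef,velocity=.02); st("set")
bot.ungrasp(); st("open")
bot.movel(fw(-.0012,0,.15),ef)
bot.goto([.47,-.10,.30],[180,0,60]); st("away")
ims=[]
for n,(x,y,w,h) in (("top",(286,168,66,70)),("scene",(300,185,66,70))):
    im=optics.read_camera(n); cv2.imwrite(f"pics/{n}7.png",im[:,:,::-1]); ims.append(cv2.resize(im[y:y+h,x:x+w,::-1],None,fx=6,fy=6,interpolation=cv2.INTER_CUBIC))
o=np.hstack(ims)
for k in range(0,800,50): cv2.putText(o,str(k),(0,k+4),0,.3,(0,0,255),1);cv2.putText(o,str(k),(k,8),0,.3,(0,0,255),1)
cv2.imwrite("pics/s7.png",o)
E
python3 a6.py
```

```text
set 29.4 [0.5229 0.1715 0.0652] F [ 0.2 -0.4 -2. ] w 0.01
open 30.8 [0.523  0.1716 0.0653] F [-0.1 -0.2  0.2] w 0.087
away 32.7 [ 0.47   -0.0991  0.2995] F [-0.1 -0.5 -0.1] w 0.0872
```

View pics/s7.png

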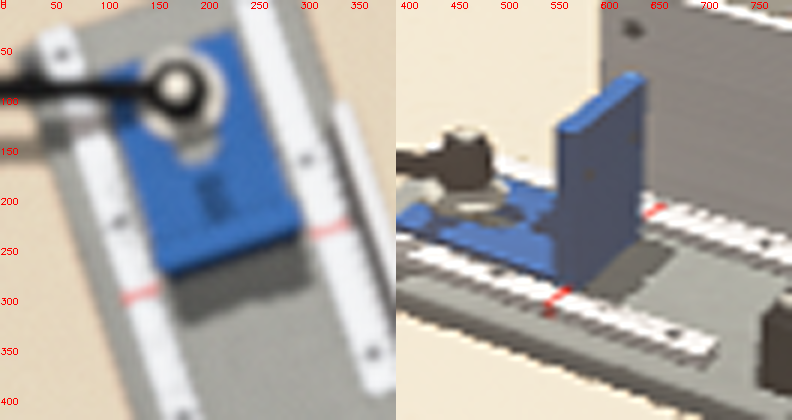

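In the top view the foot is under the disc with the slot round the stud, and the front face's top edge runs from (172,277) to (300,233). The red marks are at (140,296) and (332,230). I'll compare the face with the line quantitatively.

```bash
python3 - <<'E'
from h import *
import cv2
from scipy.optimize import least_squares
O={"top":(286,168,0),"scene":(300,185,396)}
def px6(n,u): return (np.array(u)-[O[n][2],0]+.5)/6-.5+O[n][:2]
S=[("top",(172,277),(0,27.5,84)),("top",(300,233),(0,-27.5,84)),
("scene",(584,133),(0,27.5,84)),("scene",(646,79),(0,-27.5,84)),("scene",(640,236),(0,-27.5,14)),("scene",(576,289),(0,27.5,14)),("scene",(558,129),(10,27.5,84)),("scene",(629,73),(10,-27.5,84))]
for names in (("top",),("scene",),("top","scene")):
    SS=[s for s in S if s[0] in names]
    def r(p): return np.ravel([proj(n,fw(p[0]+q[0]/1e3-p[2]*q[1]/1e3,p[1]+q[1]/1e3,q[2]/1e3))[0]-px6(n,u) for n,u,q in SS])
    f=least_squares(r,[-.006,0,0],x_scale=[.01,.01,.05]);print(names,"face x,y,yaw",f.x.round(4),r(f.x).reshape(-1,2).round(1).tolist())
for n in("top","scene"):
    im=cv2.imread(f"pics/{n}7.png")[:,:,::-1].astype(float)
    for y in(.0375,-.0375):
        p=proj(n,fw(-.0068,y,.019))[0]; u0,v0=np.round(p).astype(int)
        w=im[v0-6:v0+7,u0-6:u0+7,0]-im[v0-6:v0+7,u0-6:u0+7,1]; w=np.where(w>30,w,0)
        V,U=np.mgrid[v0-6:v0+7,u0-6:u0+7]; c=np.array([(U*w).sum(),(V*w).sum()])/w.sum()
        J=(proj(n,fw(-.0058,y,.019))[0]-p); print(n,y,"red x mm",(-6.8+(c-p)@J/(J@J)).round(2))
    print(n,"stud",0)
E
```

```text
('top',) face x,y,yaw [-0.0092 -0.      0.0089] [[-1.7, 0.6], [1.7, -0.6]]
('scene',) face x,y,yaw [-0.0083  0.0004  0.0391] [[-0.5, 0.3], [0.5, -0.5], [0.5, -0.6], [0.2, 1.3], [-0.1, -0.2], [-0.5, -0.6]]
('top', 'scene') face x,y,yaw [-0.0086  0.0003  0.0291] [[-1.9, 0.6], [1.4, -1.1], [-0.5, 0.3], [0.7, -0.4], [0.7, -0.5], [0.2, 1.2], [-0.0, -0.2], [-0.2, -0.5]]
top 0.0375 red x mm -6.72
top -0.0375 red x mm -5.92
top stud 0
scene 0.0375 red x mm -6.48
scene -0.0375 red x mm -6.31
scene stud 0
```

```bash
python3 - <<'E'
from h import *
import cv2
xs=np.arange(-.03,.006,.0002)
im=cv2.imread("pics/top7.png").astype(np.float32); b=im[:,:,0]-im[:,:,2]
for y in np.arange(-.02,.021,.01):
    p=proj("top",np.array([fw(x,y,.084) for x in xs])).astype(np.float32)
    v=cv2.remap(b,p[:,0].reshape(1,-1),p[:,1].reshape(1,-1),cv2.INTER_LINEAR)[0]
    h=(v[:40].mean()+v[-15:].mean())/2; i=np.argmax(v>h); print("y",y.round(3),"top face x mm",(xs[i]*1e3).round(2),v[:20].mean().round(),v[-15:].mean().round())
ys=np.arange(-.045,.045,.0002)
for x in (-.004,0,.02,):
    z=.084 if x<0 else .02
    p=proj("top",np.array([fw(x,y,z) for y in ys])).astype(np.float32)
    v=cv2.remap(b,p[:,0].reshape(1,-1),p[:,1].reshape(1,-1),cv2.INTER_LINEAR)[0]; k=np.nonzero(v>v.max()/2)[0]; print("x",x,"width from",ys[k[0]]*1e3,"to",ys[k[-1]]*1e3)
E
```

```text
y -0.02 top face x mm -8.0 -5.0 117.0
y -0.01 top face x mm -8.0 -5.0 117.0
y 0.0 top face x mm -8.6 -6.0 99.0
y 0.01 top face x mm -8.0 -6.0 117.0
y 0.02 top face x mm -8.0 -5.0 118.0
x -0.004 width from -25.600000000000115 to 27.199999999999573
x 0 width from -27.600000000000104 to 27.999999999999567
x 0.02 width from -26.200000000000113 to 26.999999999999567
```

Both cameras put the face 1.8–1.9 mm short of the line, square to it. I'll regrasp, nudge it 1.8 mm and release.

```bash
cat > a7.py <<'E'
from h import *
import cv2
def st(m):
    s=get_state();print(m,round(s["t"],1),s["tcp_pos"].round(4),"F",s["force"].round(1),"w",round(s["gripper_width"],4)); return s
ef=[180,0,90+np.degrees(FA)]
bot.goto(fw(-.0012,0,.12),ef); bot.movel(fw(-.0012,0,.0665),ef)
bot.close_gripper(20); st("grip")
bot.movel(fw(.0006,0,.0665),ef,velocity=.01); st("nudged")
bot.ungrasp(); bot.movel(fw(.0006,0,.14),ef); 
X0=.0619
def pose(th,s=.0155,r=.062,z=.056):
    d=np.array([np.sin(th),np.cos(th)]);t=np.array([np.cos(th),-np.sin(th)]);c=np.array([X0,0])+r*d-s*t
    return fw(*c,z),[180,0,np.degrees(FA-th)]
bot.goto(pose(0.1,z=.15,s=.03)[0],pose(0.1)[1]); s=st("lever pre"); print(s["qpos"].round())
for n in("top","scene"): cv2.imwrite(f"pics/{n}8.png",optics.read_camera(n)[:,:,::-1])
im=cv2.imread("pics/scene8.png"); cv2.imwrite("pics/s8.png",cv2.resize(im[170:260,270:390],None,fx=6,fy=6,interpolation=cv2.INTER_CUBIC))
for th in (.1,.5,.9,1.2,1.5):
    q=solver.inverse_kinematics(*pose(th)); print(th,None if q is None else q.round())
E
python3 a7.py
```

```text
grip 35.8 [0.5229 0.1716 0.0665] F [ 0.1  0.2 -0.2] w 0.0099
nudged 36.1 [0.5247 0.1721 0.0665] F [-0.7 -0.9  0.4] w 0.0098
lever pre 39.7 [0.5419 0.2446 0.1495] F [ 0.5 -0.5  0.1] w 0.087
[   3.   23.  -39.   93.   16.   70. -119.]
0.1 [   0.   31.  -37.   95.   20.   61. -122.]
0.5 [  -3.   32.  -33.   91.   19.   62. -143.]
0.9 [ -32.   31.    8.   90.   -5.   60. -148.]
1.2 [ -55.   39.   43.   89.  -28.   64. -148.]
1.5 [ 20.  56. -72.  83.  53.  79. 147.]
```

View pics/s8.png

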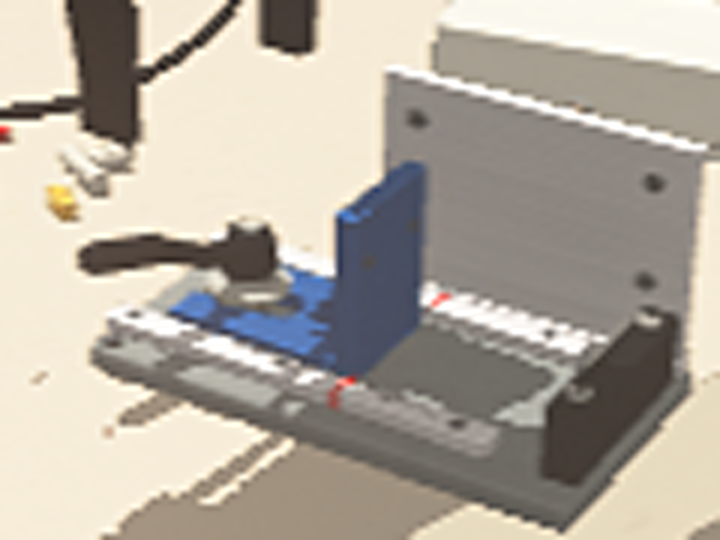

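The near and far red marks line up with the face's lower edge, so the stop is on the line. The lever pose needs a half turn to stay within joint 7's range. Now I'll push the lever.

```bash
cat > a8.py <<'E'
from h import *
import cv2
def st(m):
    s=get_state();print(m,round(s["t"],1),s["tcp_pos"].round(4),"F",s["force"].round(1),"w",round(s["gripper_width"],4)); return s
X0=.0619
def pose(th,s=.0155,r=.062,z=.056):
    d=np.array([np.sin(th),np.cos(th)]);t=np.array([np.cos(th),-np.sin(th)]);c=np.array([X0,0])+r*d-s*t
    return fw(*c,z),[180,0,np.degrees(FA-th)+180]
p,e=pose(.1,s=.022)
bot.goto(p+[0,0,.09],e); bot.close_gripper(10); bot.movel(p,e); st("low")
f0=get_state()["force"]
for th in [.2,.35,.5,.65,.8,.95,1.1,1.2,1.3,1.38,1.43,1.46,1.48,1.5,1.52,1.54]:
    bot.movel(*pose(th),velocity=.05); s=get_state(); a=FA-th
    f=(s["force"]-f0)@[np.cos(a),np.sin(a),0]; print(th,round(s["t"],1),"push",round(-f,1))
    if -f>18 or s["t"]>58: break
th0=th
st("end")
p,e=pose(th0-.05,s=.03); bot.movel(p,e,velocity=.08); bot.movel(p+[0,0,.12],e,velocity=.2); bot.goto([.45,.30,.30],e); st("away")
ims=[]
for n,(x,y,w,h) in (("top",(286,150,66,90)),("scene",(270,170,66,90))):
    im=optics.read_camera(n); cv2.imwrite(f"pics/{n}9.png",im[:,:,::-1])
    if n=="scene": x,w=275,66
    ims.append(cv2.resize(im[y:y+h,x:x+w,::-1],None,fx=6,fy=6,interpolation=cv2.INTER_CUBIC))
cv2.imwrite("pics/s9.png",np.hstack(ims))
E
python3 a8.py
```

```text
low 44.5 [0.5502 0.2469 0.0568] F [-0.5  0.1 -0.6] w 0.0006
0.2 44.9 push -0.4
0.35 45.3 push 0.3
0.5 45.6 push 0.4
0.65 46.0 push -0.2
0.8 46.3 push -0.8
0.95 46.6 push 0.3
1.1 47.0 push 0.6
1.2 47.2 push 1.0
1.3 47.5 push 2.1
1.38 47.8 push 3.4
1.43 48.0 push 4.8
1.46 48.3 push 6.0
1.48 48.5 push 7.4
1.5 48.8 push 10.8
1.52 49.0 push 12.7
1.54 49.3 push 14.8
end 49.3 [0.6346 0.2294 0.0562] F [-7.8 13.3 -1.5] w 0.0006
away 51.3 [0.4513 0.2986 0.2989] F [ 0.9 -0.9 -0.2] w 0.0004
```

View pics/s9.png

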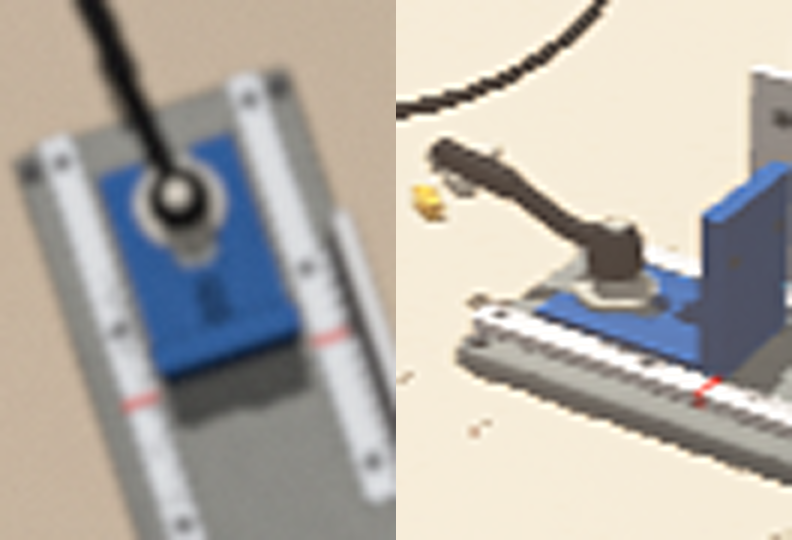

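The lever now points along +x with the foot clamped. I'll check the lever angle and the face position numerically.

```bash
python3 - <<'E'
from h import *
import cv2
# angle implied by TCP at the end of the push
v=R.from_euler('z',-FA).as_matrix()@(np.array([.6346,.2294,0])-fw(.0619,0,0)); 
r=np.hypot(v[0],v[1]); print("theta TCP",np.arctan2(v[0],v[1])+np.arcsin(.0155/r))
im=cv2.imread("pics/top9.png").astype(np.float32); g=im.sum(2)
b=im[:,:,0]-im[:,:,2]
ths=np.arange(1.2,1.75,.005)
for d,z in((48,58),(57,60.5),(66,63),(74,64.5)):
    p=proj("top",np.array([fw(.06+np.sin(t)*d/1e3,np.cos(t)*d/1e3,z/1e3) for t in ths])).astype(np.float32)
    s=cv2.remap(g,p[:,0].reshape(1,-1),p[:,1].reshape(1,-1),cv2.INTER_LINEAR)[0]; w=np.clip(s.max()*.6-s,0,None); print(d,"theta top",(ths*w).sum()/w.sum())
xs=np.arange(-.03,.006,.0002)
for y in(-.02,-.01,.01,.02):
    p=proj("top",np.array([fw(x,y,.084) for x in xs])).astype(np.float32)
    s=cv2.remap(b,p[:,0].reshape(1,-1),p[:,1].reshape(1,-1),cv2.INTER_LINEAR)[0]; i=np.argmax(s>(s[:40].mean()+s[-15:].mean())/2); print("face",xs[i]*1e3)
ic=cv2.imread("pics/top9.png")[:,:,::-1].astype(float)
for y in(.0375,-.0375):
    p=proj("top",fw(-.0068,y,.019))[0]; u0,v0=np.round(p).astype(int)
    w=ic[v0-6:v0+7,u0-6:u0+7,0]-ic[v0-6:v0+7,u0-6:u0+7,1]; w=np.where(w>30,w,0)
    V,U=np.mgrid[v0-6:v0+7,u0-6:u0+7]; c=np.array([(U*w).sum(),(V*w).sum()])/w.sum()
    J=proj("top",fw(-.0058,y,.019))[0]-p; print("red",-6.8+(c-p)@J/(J@J))
E
```

```text
theta TCP 1.4462210618001303
48 theta top 1.4373185097403365
57 theta top 1.4517045839606015
66 theta top 1.4591749588899847
74 theta top 1.455475110732976
face -6.200000000000143
face -6.000000000000144
face -6.200000000000143
face -6.200000000000143
red -6.219268538863519
red -6.117096687787027
```

The face is level with the line. The lever reads about 1.45, slightly short of 1.47 within error, so I'll push once more to make sure it's against its end.

```bash
cat > a9.py <<'E'
from h import *
X0=.0619
def pose(th,s=.0155,r=.064,z=.056):
    d=np.array([np.sin(th),np.cos(th)]);t=np.array([np.cos(th),-np.sin(th)]);c=np.array([X0,0])+r*d-s*t
    return fw(*c,z),[180,0,np.degrees(FA-th)+180]
p,e=pose(1.40,s=.026)
bot.goto(p+[0,0,.09],e); bot.movel(p,e,velocity=.2)
f0=get_state()["force"]
for th in [1.46,1.52,1.55,1.58,1.61,1.64,1.67]:
    bot.movel(*pose(th),velocity=.05); s=get_state(); a=FA-th
    f=-((s["force"]-f0)@[np.cos(a),np.sin(a),0])
    v=R.from_euler('z',-FA).as_matrix()@(s["tcp_pos"]*[1,1,0]-fw(X0,0,0)); print(th,round(s["t"],1),"push",round(f,1),"theta",round(np.arctan2(v[0],v[1])+np.arcsin(.0155/np.hypot(v[0],v[1])),4))
    if f>27 or s["t"]>60: break
p,e=pose(1.38,s=.03); bot.movel(p,e,velocity=.1); bot.movel(p+[0,0,.12],e,velocity=.2); bot.goto([.45,.30,.30],e); print(get_state()["t"])
import cv2
cv2.imwrite("pics/top10.png",optics.read_camera("top")[:,:,::-1])
a,b=[cv2.imread(f"pics/top{k}.png").astype(np.float32) for k in (9,10)]
ths=np.arange(1.2,1.75,.005)
for im in(a,b):
  g=im.sum(2); o=[]
  for d,z in((57,60.5),(66,63),(74,64.5)):
    p=proj("top",np.array([fw(.06+np.sin(t)*d/1e3,np.cos(t)*d/1e3,z/1e3) for t in ths])).astype(np.float32)
    s=cv2.remap(g,p[:,0].reshape(1,-1),p[:,1].reshape(1,-1),cv2.INTER_LINEAR)[0]; w=np.clip(s.max()*.6-s,0,None); o.append((ths*w).sum()/w.sum())
  print(o)
E
python3 a9.py
```

```text
1.46 53.4 push 5.9 theta 1.4397
1.52 53.6 push 13.8 theta 1.4453
1.55 53.9 push 18.3 theta 1.4481
1.58 54.1 push 21.3 theta 1.4495
1.61 54.4 push 26.7 theta 1.451
1.64 54.6 push 30.1 theta 1.453
56.7583
[np.float64(1.4517045839606015), np.float64(1.4591749588899847), np.float64(1.455475110732976)]
[np.float64(1.4518857395030198), np.float64(1.4589381433513782), np.float64(1.4550906711640532)]
```

The lever didn't move under 30 N, so it's at its end stop. Handing in.

```bash
python3 -c "
from station import bot
print(bot.close_job())"
```

```text
the job is handed in; nothing more can be done
None
```

The end stop stands in the fixture with its front face level with the red line (within about 0.2 mm in the top view), the clamp lever is hard against its end stop, and the job was handed in at about 57 s; I never moved the arm near the spool, flux bottle or wrench, though I made no separate final check of them.

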